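# Release the bench winch and wind it back

## Task

Let the bench hand winch off: flip its pawl up off the toothed wheel and lay it right back, so that it stays off. Then wind the crank backward, its handle coming over the top towards the side where the pawl is pivoted, until the crank arm rests against its rubber stop, and leave it so. Leave the white tub standing where it is.

Things in the scene. Friction and masses are not known exactly. Their poses are not given: they have to be found in the camera images.
- winch: Hand winch fixed to the bench: 190 x 150 mm base, two blue cheeks (y = -62, 27 mm; up to z = 200 at x = -90 to -55, else 165 or less), axle along y at x = 0, z = 115 mm, with drum and 12-tooth wheel (120 mm across, y = 8 to 20). Origin: on the bench under the axle; z up, +y to the crank's side, -x (roughly facing the robot) to the pawl's pivot pin, which runs along y at x = -70, z = 183 mm.
- pawl (a joint): Steel pawl on top of the wheel, stopping it turning backward. Rad: 0 to 0.17 down on the teeth, grows as it lifts, 2.1 laid fully back. Held by its black 22 mm ball knob on a stem: at 0 its centre is 40 mm in +x, 34 mm in +z from the pivot pin, at winch y = 14; it swings up and over to -x. Needs under 3 N. Below 1.2 it drops back on the wheel; past 1.6 it falls backward and stays off.
- crank (a joint): Crank, one piece with the wheel: flat arm and round wooden handle, 22 mm thick, along winch y = 50 to 125 mm, 90 mm from the axle. Rad: 0 with the arm on its stop (black rubber pin on the +y cheek), grows winding forward; the arm leans value - 0.75 rad from straight up towards +x. Stiff (4 N at the handle), stays where left. With the pawl down it goes back one tooth (0.52) at most.
- tub: White round plastic tub on the bench, a bystander, about 116 mm across and 85 mm high. Origin: centre of its underside, z up.

How it is judged:
By the outcome, as a careful person would: the job done as asked, in the order asked, and still so for the second after the job is handed in, with the robot touching nothing.
It also fails if it takes over 48 s, if anything falls off the work surface, if the arm or the gripper's body presses on something with over 40 N, if the wrist force passes 120 N, or if a joint passes its speed limit or range.

## Robot

A 6-joint arm with a two-finger parallel gripper is mounted at the origin on the work surface. World frame = base frame: x ahead of the robot, y to its left, z up, the work surface at z = 0. Lengths are in mm, angles in rad, forces in N, time in s.
With the tool pointing down it reaches from about 325 to 775 mm from the base axis. Payload 5.5 kg.
Tool frame: the origin (TCP) lies midway between the tips of the shut fingers; the grasp point (between the pads) lies 19 mm behind it; z points along the fingers, y is the direction in which the jaws open and shut (so a half turn about z gives the same grasp; the last joint's range is limited). The gripper opens to 88 mm and grips with 3 to 60 N. Pads are 20 mm wide; open, the fingers measure 115 mm over their backs; the gripper's body (75 mm by 178 mm) begins 61 mm behind the grasp point.
Start: joints at [-1.205, 0.091, 1.231, -0, 1.82, -0.057], TCP at [246.191, -547.181, 222.631] pointing down, gripper open.
Joint ranges: [-2.87, 2.87], [-0.86, 2.18], [0.17, 2.46], [-1.51, 4.65], [0.06, 2.69], [-2.65, 2.65]. Speed limits (rad/s): [2.57, 2.57, 3.01, 3.14, 3.14, 3.14].

## Interface

Orientations are given as a unit quaternion [x, y, z, w].
In Python, from plant import arm gives the robot as it stands.
- The arm moves only by the shell command python3 -m handwheel 'ROWS'. ROWS is JSON, a list of rows, each an object of numbers: "gripper": the finger opening in cm, from 0 to 8.78; "x", "y", "z": the shift along the tool's x, y, z in cm; "wx", "wy", "wz": the turn, a rotation vector about the tool's x, y, z in degrees. A call has 1 to 10 rows; each row shifts and turns the commanded pose from where the row before left it, along the tool's axes as they then stand; what a row does not reach is not made up. A row lasts 1/10 s, in which the tool goes at most 50 mm and 8.59 degrees, less where a joint would pass 70% of its speed; a pose out of reach is approached as far as the arm can. A call with a gripper value outside its range is refused whole. The fingers move at their own pace and stop on an object; the grip force is fixed at half the most. Time passes only in rows, so rows that do not move let the fingers close. It gives the time, the measured TCP pose, the force and the opening at its end, in the units of the state.
- arm.get_state(): the state, without advancing time (a new reading comes with each control period).
- arm.read_camera(name): name is "scene" or "top" or "wrist"; returns a dict with "image" (420x560x3 uint8, red, green, blue), "mtx" (3x3 intrinsics, pixels), "R" (3x3) and "t" (3): a world point X has camera coordinates R X + t. Camera axes: x right, y down, z forward; pixel columns grow to the right and rows downward; lengths in mm; the calibration is good to about 2 mm. A picture is of the moment at which its call begins. There is no depth.
- arm.close_job(): hands the job in, once; it reports no verdict.
The state is a dict: "time_s": time; "joint_positions": joint angles; "joint_vel": joint speeds; "effort": joint torques, N m; "eef_pos": TCP position; "tool_rot": TCP orientation; "force": force on the tool from outside, world axes, zero at the start; "moment": the same for the moment, N m; "gripper_width": opening from 0.0 (shut) to 1.0 (fully open).
Only numpy, scipy, OpenCV 4.12 (cv2) and the standard library are available. Lean on these libraries where they do the work, as an engineer would, in place of code of your own. Each camera call takes 0.05 s, during which the arm holds its last target.

## Working session

There is one attempt and no reset: what is moved stays moved. The work goes in short steps, Python scripts to look and compute and a shell command to move; the robot and the scene stay as the last step left them, time stands still between calls to the robot, and variables do not carry over. Pictures are saved under pics/ and viewed, and the job is handed in when it is done.

```bash
ls; mkdir -p pics
python3 - <<'E'
from plant import arm
import cv2
for n in ["scene","top","wrist"]:
    c=arm.read_camera(n); cv2.imwrite(f"pics/{n}0.png",c["image"][:,:,::-1])
    print(n,c["mtx"].round(1).tolist(),c["R"].round(3).tolist(),c["t"].round(1).tolist())
print(arm.get_state())
E
```

```text
pics
scene [[394.7, 0.0, 277.7], [0.0, 394.7, 205.0], [0.0, 0.0, 1.0]] [[-0.082, 0.997, -0.003], [0.675, 0.053, -0.736], [-0.734, -0.062, -0.677]] [21.6, -247.5, 1512.4]
top [[494.9, 0.0, 274.4], [0.0, 494.9, 208.1], [0.0, 0.0, 1.0]] [[-0.027, -0.999, -0.02], [-0.996, 0.029, -0.082], [0.082, 0.018, -0.996]] [40.4, 549.7, 1458.0]
wrist [[323.9, 0.0, 279.8], [0.0, 323.9, 205.6], [0.0, 0.0, 1.0]] [[0.411, -0.912, -0.002], [-0.88, -0.397, 0.26], [-0.238, -0.105, -0.966]] [-599.7, -30.8, 389.2]
{'time_s': 0.15, 'joint_positions': array([-1.20471324e+00,  9.16861828e-02,  1.23164093e+00, -1.18363328e-05,
        1.81981188e+00, -5.67078283e-02]), 'joint_vel': array([-0.00099332, -0.00111215, -0.00461224, -0.00046198,  0.00110178,
       -0.00102239]), 'effort': array([ 2.09891063e-03, -4.47044349e+01, -4.06907630e+01,  6.99011190e-02,
        2.74900073e-02, -9.70529163e-05]), 'eef_pos': array([ 246.0886424 , -546.94806949,  221.74859014]), 'tool_rot': array([ 9.77739078e-01,  2.09823013e-01, -1.24791842e-04, -7.63055253e-04]), 'force': array([-0.04193561,  1.34530035,  0.20921699]), 'moment': array([-0.00588222,  0.02574443,  0.02054159]), 'gripper_width': 1.000035655642475}
```

View pics/scene0.png

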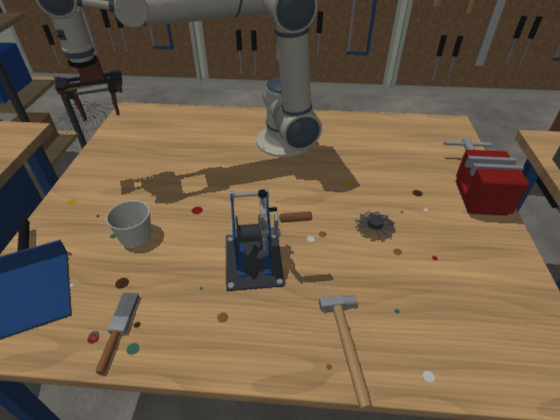

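View pics/top0.png

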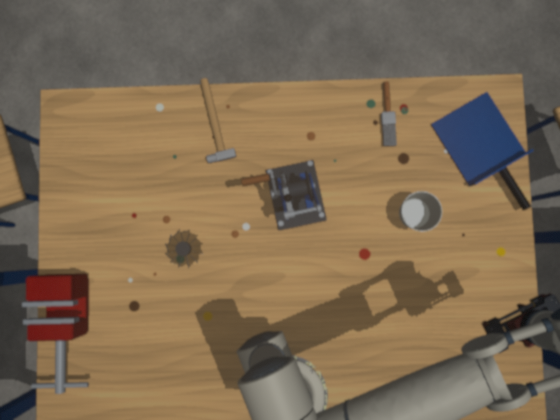

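View pics/wrist0.png

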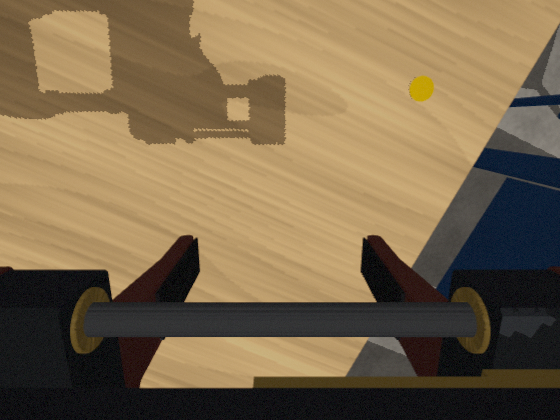

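The scene view shows the winch at about (254,245), its pawl knob (black) at (262,194), the crank handle at (296,217) and the tub at (131,225). In the top view the handle is at (250,181). I'll zoom in on the winch.

Run:
```python
import cv2
a=cv2.imread("pics/scene0.png")[175:300,210:335]; b=cv2.imread("pics/top0.png")[145:240,220:340]
cv2.imwrite("pics/sz.png",cv2.resize(a,None,fx=4.8,fy=4.8,interpolation=cv2.INTER_CUBIC))
cv2.imwrite("pics/tz.png",cv2.resize(b,None,fx=6,fy=6,interpolation=cv2.INTER_CUBIC))
```

```text
(no output)
```

View pics/sz.png

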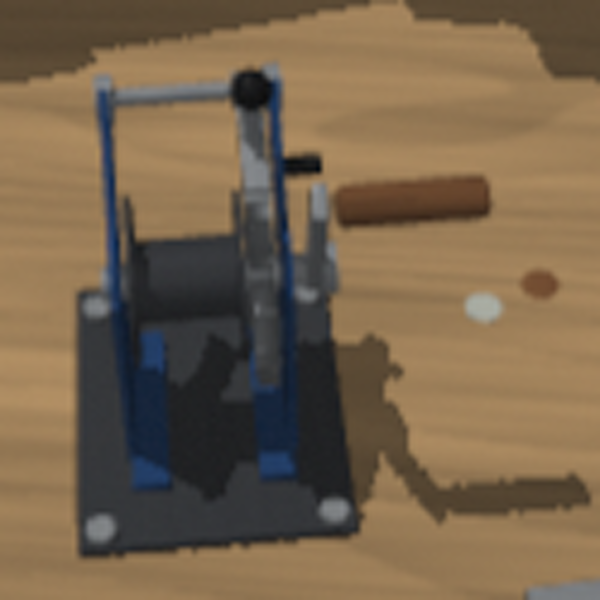

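View pics/tz.png

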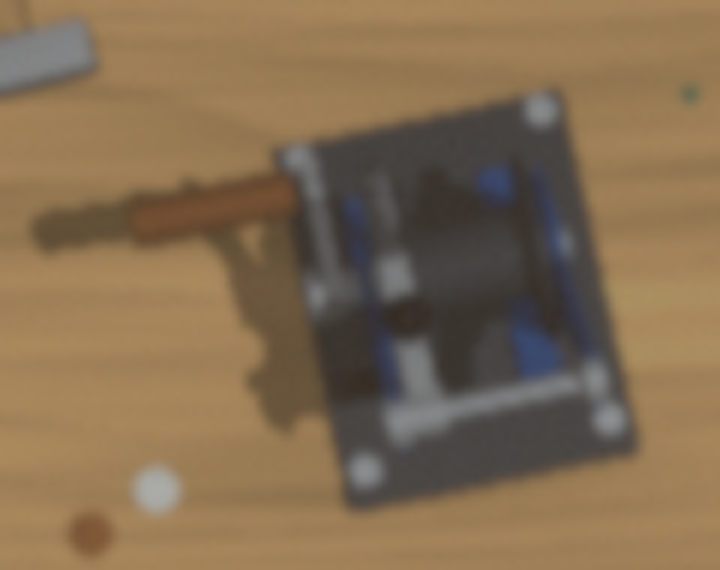

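```bash
cat > h.py <<'E'
import numpy as np
from plant import arm
def ray(c,px):
    d=np.linalg.inv(c["mtx"])@[px[0],px[1],1]; R=np.array(c["R"]);t=np.array(c["t"])
    o=-R.T@t; d=R.T@d; return o,d/np.linalg.norm(d)
def plane(c,px,z):
    o,d=ray(c,px); return o+d*(z-o[2])/d[2]
def tri(c1,p1,c2,p2):
    (o1,d1),(o2,d2)=ray(c1,p1),ray(c2,p2)
    s=np.linalg.lstsq(np.c_[d1,-d2],o2-o1,rcond=None)[0]
    a,b=o1+s[0]*d1,o2+s[1]*d2; return (a+b)/2,np.linalg.norm(a-b)
def proj(c,X):
    p=c["mtx"]@(np.array(c["R"])@X+c["t"]); return p[:2]/p[2]
E
python3 - <<'E'
from h import *
S=arm.read_camera("scene");T=arm.read_camera("top")
t=lambda x,y:(x/6+220-.4,y/6+145-.4)
s=lambda x,y:(x/4.8+210-.4,y/4.8+175-.4)
cs=[plane(T,t(*p),8) for p in [(275,150),(560,90),(637,450),(350,507)]]
bs=[plane(T,t(*p),12) for p in [(298,158),(541,110),(610,420),(365,470)]]
bs2=[plane(S,s(*p),12) for p in [(335,511),(101,529),(96,306),(307,293)]]
print(np.round(cs),np.round(bs),np.round(bs2),sep="\n")
for q in (cs,bs,bs2):
    q=np.array(q); ux=(q[0]+q[1]-q[2]-q[3])[:2]; uy=(q[0]+q[3]-q[1]-q[2])[:2]
    print(np.linalg.norm(ux)/2,np.linalg.norm(uy)/2,np.degrees(np.arctan2(ux[1],ux[0])),np.degrees(np.arctan2(-uy[0],uy[1])),q.mean(0))
for n,a,b in [("knob",(250,90),(408,313)),("hin",(345,206),(296,195)),("hout",(483,196),(137,221)),("rodL",(104,92),(595,380)),("stop",(318,163),(362,384))]:
    print(n,tri(S,s(*a),T,t(*b)))
E
```

```text
[[ 670.   49.    8.]
 [ 696.  -96.    8.]
 [ 513. -129.    8.]
 [ 488.   16.    8.]]
[[ 665.   37.   12.]
 [ 686.  -86.   12.]
 [ 528. -115.   12.]
 [ 506.    8.   12.]]
[[ 666.   37.   12.]
 [ 688.  -85.   12.]
 [ 530. -115.   12.]
 [ 509.    8.   12.]]
185.79915500383254 147.22945130093763 10.12945606589964 9.934222597766436 [591.86352263 -39.85301183   8.        ]
161.05568174283815 125.21225918883482 10.49329647810864 9.722325368256561 [596.27143955 -38.91883489  12.        ]
160.34807402641152 125.03454212332419 10.655801300411945 9.65212075458118 [598.36187984 -38.74029457  12.        ]
knob (array([563.20123729, -13.70137847, 217.13697188]), np.float64(0.2561697551955302))
hin (array([619.42920563,  36.3262318 , 194.2228101 ]), np.float64(4.676174695421464))
hout (array([609.74825164, 105.04111262, 196.9581946 ]), np.float64(0.9453058049427254))
rodL (array([534.24438482, -95.73296902, 185.13527456]), np.float64(0.6141499742553587))
stop (array([538.25024146,  12.80511188, 145.44575033]), np.float64(10.712652126541256))
```

Pose so far: yaw ≈ 10.1°, origin ≈ (595.2, -22.2). The base centre, rod end, knob and handle radius all agree with this. The crank is at about 1.17. Next I'll travel above the winch.

```bash
python3 -m handwheel '[{"z":-4},{"z":-3,"x":1.9,"y":-1.2},{"x":3.8,"y":-2.4},{"x":3.8,"y":-2.4},{"x":3.8,"y":-2.4},{"x":3.8,"y":-2.4},{"x":3.8,"y":-2.4,"gripper":0},{"x":3.8,"y":-2.4,"gripper":0},{"x":3.8,"y":-2.4,"gripper":0},{"x":3.8,"y":-2.4,"gripper":0}]'
python3 -m handwheel '[{"x":3.8,"y":-2.4,"wz":2,"gripper":0},{"x":3.8,"y":-2.4,"gripper":0},{"x":3.8,"y":-2.4,"gripper":0},{"x":3.8,"y":-2.4,"gripper":0},{"wz":6,"gripper":0},{"wz":6,"gripper":0},{"gripper":0}]'
python3 - <<'E'
from h import *
s=arm.get_state();print(s)
from scipy.spatial.transform import Rotation as R
M=R.from_quat(s["tool_rot"]).as_matrix();print(M.round(3))
u=np.radians(10.1);ux=np.array([np.cos(u),np.sin(u),0]);uy=np.array([-np.sin(u),np.cos(u),0])
O=np.array([595.2,-22.2,0])
d=s["eef_pos"]-O;print("winch",d@ux,d@uy,d[2])
print("to start (tool)",M.T@(O+15*ux+14*uy+[0,0,212]-s["eef_pos"]))
E
```

```text
{'time_s': 0.25, 'joint_positions': array([-1.20470135e+00,  9.14669415e-02,  1.23125132e+00, -1.17578867e-05,
        1.81977744e+00, -5.67104301e-02]), 'joint_vel': array([-8.79321350e-05, -1.31689446e-03, -3.95442829e-03, -4.02904187e-04,
       -4.22671784e-04, -1.15806509e-03]), 'effort': array([ 7.52202959e-04, -4.45869434e+01, -4.06044173e+01,  6.98181591e-02,
        2.46297056e-02, -8.69161954e-05]), 'eef_pos': array([ 246.13711784, -547.05455302,  222.09991588]), 'tool_rot': array([ 9.77737749e-01,  2.09830146e-01, -7.51995480e-05, -4.45255924e-04]), 'force': array([-0.12845983,  0.24092853,  0.02158409]), 'moment': array([-0.00258139,  0.0346998 ,  0.01638302]), 'gripper_width': 0.9991437175211281}
[[ 0.912  0.41  -0.   ]
 [ 0.41  -0.912  0.001]
 [ 0.    -0.001 -1.   ]]
winch -435.69554213384345 -455.50696162314 222.0999158798368
to start (tool) [ 551.64505011 -345.31746124   10.43343962]invalid input at $[0]: expected keys gripper, x, y, z, wx, wy, wz
invalid input at $[0]: expected keys gripper, x, y, z, wx, wy, wz
```

Every key is required in each row.

```bash
python3 -m handwheel '[{"gripper":0,"x":0,"y":0,"z":-4,"wx":0,"wy":0,"wz":0},{"gripper":0,"x":1.9,"y":-1.2,"z":-3,"wx":0,"wy":0,"wz":0},{"gripper":0,"x":3.8,"y":-2.4,"z":0,"wx":0,"wy":0,"wz":0},{"gripper":0,"x":3.8,"y":-2.4,"z":0,"wx":0,"wy":0,"wz":0},{"gripper":0,"x":3.8,"y":-2.4,"z":0,"wx":0,"wy":0,"wz":0},{"gripper":0,"x":3.8,"y":-2.4,"z":0,"wx":0,"wy":0,"wz":0},{"gripper":0,"x":3.8,"y":-2.4,"z":0,"wx":0,"wy":0,"wz":0},{"gripper":0,"x":3.8,"y":-2.4,"z":0,"wx":0,"wy":0,"wz":0},{"gripper":0,"x":3.8,"y":-2.4,"z":0,"wx":0,"wy":0,"wz":0},{"gripper":0,"x":3.8,"y":-2.4,"z":0,"wx":0,"wy":0,"wz":0}]'
cat > st.py <<'E'
from h import *
from scipy.spatial.transform import Rotation as R
def st(tgt=None):
    s=arm.get_state()
    M=R.from_quat(s["tool_rot"]).as_matrix()
    u=np.radians(10.1);ux=np.array([np.cos(u),np.sin(u),0]);uy=np.array([-np.sin(u),np.cos(u),0])
    O=np.array([595.2,-22.2,0])
    d=s["eef_pos"]-O;print("t",s["time_s"],"winch",(d@ux).round(1),(d@uy).round(1),d[2].round(1),"yaw",np.degrees(np.arctan2(M[1,0],M[0,0])).round(2),"zaxis",M[:,2].round(3),"F",(s["force"]@np.c_[ux,uy,[0,0,1]]).round(2),"g",s["gripper_width"].round(3))
    if tgt is not None: print("to go (tool)",(M.T@(O+tgt[0]*ux+tgt[1]*uy+[0,0,tgt[2]]-s["eef_pos"])).round(1))
import sys
if __name__=="__main__": st([float(v) for v in sys.argv[1:]] or None)
E
python3 st.py 15 14 280
```

```text
time_s: 1.25
eef_pos: [457.7, -226.9, 292.7]
tool_rot: [0.978, 0.21, 0.0, 0.0]
force: [0.4, -0.1, 0.1]
gripper_width: 0.131Traceback (most recent call last):
  File "st.py", line 11, in <module>
    if __name__=="__main__": st([float(v) for v in sys.argv[1:]] or None)
                             ~~^^^^^^^^^^^^^^^^^^^^^^^^^^^^^^^^^^^^^^^^^^
  File "st.py", line 8, in st
    d=s["eef_pos"]-O;print("t",s["time_s"],"winch",(d@ux).round(1),(d@uy).round(1),d[2].round(1),"yaw",np.degrees(np.arctan2(M[1,0],M[0,0])).round(2),"zaxis",M[:,2].round(3),"F",(s["force"]@np.c_[ux,uy,[0,0,1]]).round(2),"g",s["gripper_width"].round(3))
                                                                                                                                                                                                                                 ^^^^^^^^^^^^^^^^^^^^^^^^
AttributeError: 'float' object has no attribute 'round'
```

```bash
sed -i 's/s\["gripper_width"\].round(3)/round(s["gripper_width"],3)/' st.py
python3 -m handwheel '[{"gripper":0,"x":3.8,"y":-2.4,"z":0,"wx":0,"wy":0,"wz":0},{"gripper":0,"x":3.8,"y":-2.4,"z":0,"wx":0,"wy":0,"wz":0},{"gripper":0,"x":3.8,"y":-2.4,"z":0,"wx":0,"wy":0,"wz":0},{"gripper":0,"x":3.8,"y":-2.4,"z":0,"wx":0,"wy":0,"wz":0},{"gripper":0,"x":3.8,"y":-2.4,"z":0,"wx":0,"wy":0,"wz":0},{"gripper":0,"x":0,"y":0,"z":0,"wx":0,"wy":0,"wz":7},{"gripper":0,"x":0,"y":0,"z":0,"wx":0,"wy":0,"wz":7},{"gripper":0,"x":0,"y":0,"z":0,"wx":0,"wy":0,"wz":0}]'
python3 st.py 15 14 212
```

```text
time_s: 2.05
eef_pos: [581.2, -40.7, 292.3]
tool_rot: [0.996, 0.089, -0.0, -0.0]
force: [-0.6, -0.1, -0.3]
gripper_width: 0.009
t 2.05 winch -17.0 -15.8 292.3 yaw 10.21 zaxis [-0.001  0.    -1.   ] F [-0.59  0.   -0.29] g 0.009
to go (tool) [ 32.1 -29.7  80.2]
```

```bash
python3 -m handwheel '[{"gripper":0,"x":3.5,"y":-3,"z":0,"wx":0,"wy":0,"wz":0},{"gripper":0,"x":0,"y":0,"z":3,"wx":0,"wy":0,"wz":0},{"gripper":0,"x":0,"y":0,"z":3,"wx":0,"wy":0,"wz":0},{"gripper":0,"x":0,"y":0,"z":2,"wx":0,"wy":0,"wz":0},{"gripper":0,"x":0,"y":0,"z":0,"wx":0,"wy":0,"wz":0}]'
python3 st.py -9 14 212
python3 - <<'E'
from h import *
import cv2
a=arm.read_camera("scene")["image"][120:270,180:340,::-1]
b=arm.read_camera("wrist")["image"][:,:,::-1]
cv2.imwrite("pics/s1.png",cv2.resize(a,None,fx=4,fy=4,interpolation=cv2.INTER_CUBIC));cv2.imwrite("pics/w1.png",b)
E
```

```text
time_s: 2.55
eef_pos: [608.7, -5.7, 208.5]
tool_rot: [0.996, 0.09, -0.003, -0.001]
force: [-0.9, -0.5, -0.7]
gripper_width: 0.003
t 2.55 winch 16.2 13.9 208.5 yaw 10.37 zaxis [-0.007  0.001 -1.   ] F [-0.96 -0.34 -0.74] g 0.003
to go (tool) [-25.3  -0.2  -3.4]
```

View pics/s1.png

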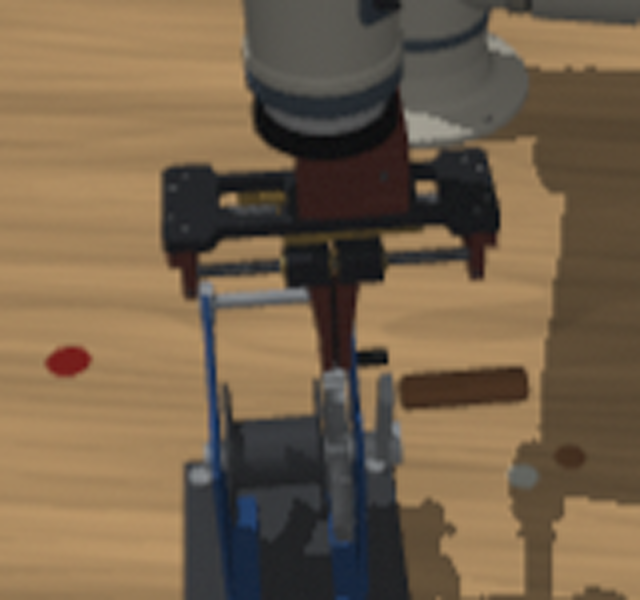

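View pics/w1.png

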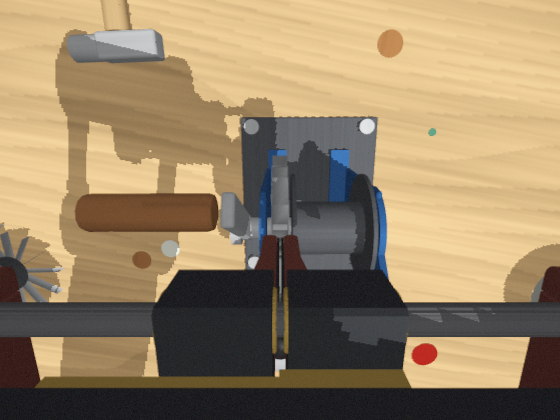

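The closed fingers (at about (337,340) in the scene crop) are in line with the pawl, on the +x side of the knob. I'll push in -x.

```bash
python3 -m handwheel '[{"gripper":0,"x":-1,"y":0,"z":-0.3,"wx":0,"wy":0,"wz":0},{"gripper":0,"x":-1,"y":0,"z":0,"wx":0,"wy":0,"wz":0},{"gripper":0,"x":-0.8,"y":0,"z":0,"wx":0,"wy":0,"wz":0},{"gripper":0,"x":-0.8,"y":0,"z":0,"wx":0,"wy":0,"wz":0},{"gripper":0,"x":-0.8,"y":0,"z":0,"wx":0,"wy":0,"wz":0},{"gripper":0,"x":-0.8,"y":0,"z":0,"wx":0,"wy":0,"wz":0}]'
python3 st.py -95 14 212
python3 - <<'E'
from h import *
import cv2
a=arm.read_camera("scene")["image"][120:270,180:340,::-1]
b=arm.read_camera("top")["image"][120:270,200:360,::-1]
cv2.imwrite("pics/s2.png",cv2.resize(np.hstack([a,b]),None,fx=2.5,fy=2.5,interpolation=cv2.INTER_CUBIC))
E
```

```text
time_s: 3.25
eef_pos: [569.7, -13.0, 229.9]
tool_rot: [0.996, 0.091, 0.022, 0.001]
force: [33.9, 9.4, 42.9]
gripper_width: 0.009
t 3.25 winch -23.5 13.5 229.9 yaw 10.41 zaxis [ 0.043  0.002 -0.999] F [35.    3.28 42.88] g 0.009
to go (tool) [-72.2  -0.9  14.8]
```

View pics/s2.png

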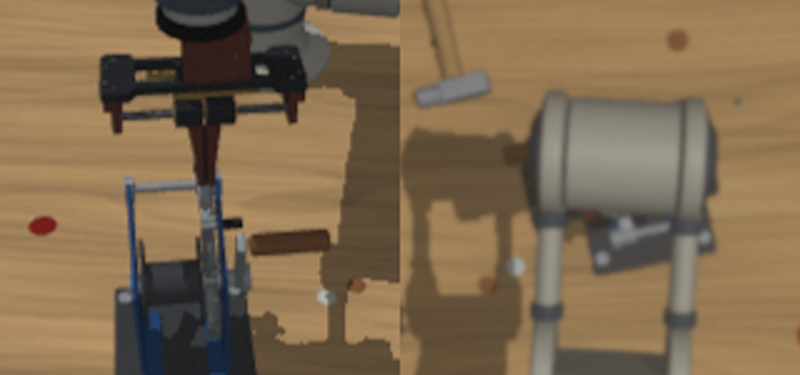

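The fingertips climbed onto the knob instead of lifting it, with about 55 N at the tool. Friction jams this push, so I'll back off upward and grip the knob instead.

```bash
python3 -m handwheel '[{"gripper":0,"x":0.5,"y":0,"z":-2,"wx":0,"wy":0,"wz":0},{"gripper":0,"x":0,"y":0,"z":-3,"wx":0,"wy":0,"wz":0},{"gripper":5,"x":0,"y":0,"z":-3,"wx":0,"wy":0,"wz":0},{"gripper":5,"x":0,"y":0,"z":0,"wx":0,"wy":0,"wz":0},{"gripper":5,"x":0,"y":0,"z":0,"wx":0,"wy":0,"wz":0}]'
python3 st.py -30 14 217
python3 - <<'E'
from h import *
import cv2
a=arm.read_camera("scene")["image"][120:270,180:340,::-1]
b=arm.read_camera("wrist")["image"][:,:,::-1]
cv2.imwrite("pics/s3.png",cv2.resize(a,None,fx=4,fy=4,interpolation=cv2.INTER_CUBIC));cv2.imwrite("pics/w3.png",b)
E
```

```text
time_s: 3.85
eef_pos: [563.8, -13.9, 296.6]
tool_rot: [0.996, 0.089, 0.001, 0.0]
force: [0.6, -0.1, -0.6]
gripper_width: 0.238
t 3.85 winch -29.4 13.6 296.6 yaw 10.23 zaxis [ 0.002 -0.    -1.   ] F [ 0.59 -0.21 -0.63] g 0.238
to go (tool) [-0.7 -0.4 79.6]
```

View pics/s3.png

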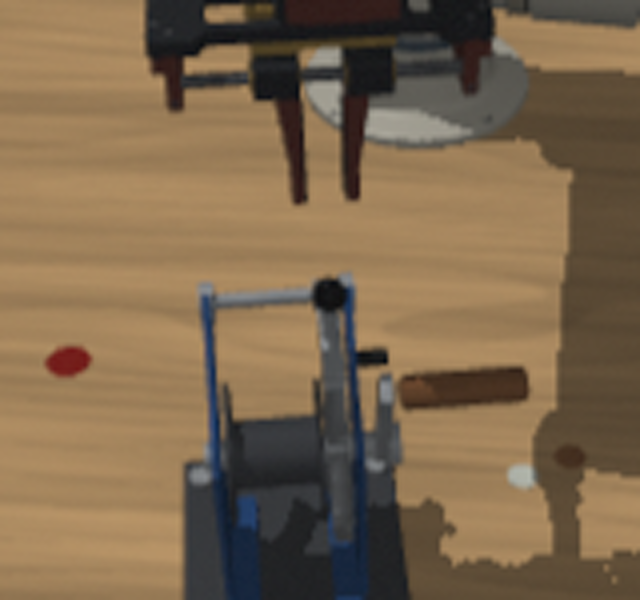

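View pics/w3.png

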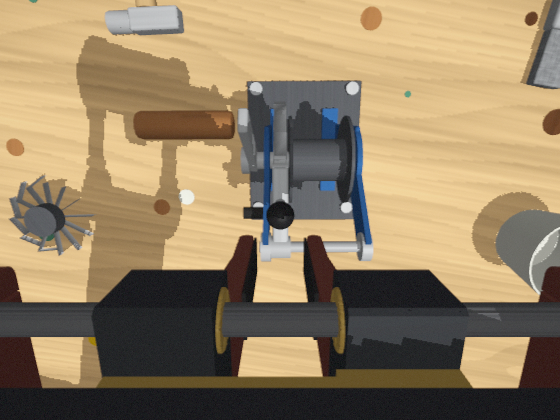

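The winch is unchanged and the knob, at (280,214) in the wrist view, is centred between the fingers. I'll go down over it and grip.

```bash
python3 -m handwheel '[{"gripper":4.2,"x":0,"y":0,"z":3,"wx":0,"wy":0,"wz":0},{"gripper":4.2,"x":0,"y":0,"z":3,"wx":0,"wy":0,"wz":0},{"gripper":4.2,"x":0,"y":0,"z":2,"wx":0,"wy":0,"wz":0},{"gripper":4.2,"x":-0.1,"y":0,"z":1.3,"wx":0,"wy":0,"wz":0},{"gripper":4.2,"x":0,"y":0,"z":0,"wx":0,"wy":0,"wz":0}]'
python3 st.py -30 14 203
python3 - <<'E'
from h import *
import cv2
a=arm.read_camera("scene")["image"][120:270,180:340,::-1]
b=arm.read_camera("wrist")["image"][:,:,::-1]
cv2.imwrite("pics/s4.png",cv2.resize(a,None,fx=4,fy=4,interpolation=cv2.INTER_CUBIC));cv2.imwrite("pics/w4.png",b)
E
```

```text
time_s: 4.45
eef_pos: [561.5, -13.9, 199.2]
tool_rot: [0.996, 0.089, -0.003, -0.0]
force: [0.5, -0.1, 0.6]
gripper_width: 0.48
t 4.45 winch -31.7 14.0 199.2 yaw 10.22 zaxis [-0.006  0.    -1.   ] F [ 0.44 -0.22  0.64] g 0.48
to go (tool) [ 1.7  0.  -3.8]
```

View pics/s4.png

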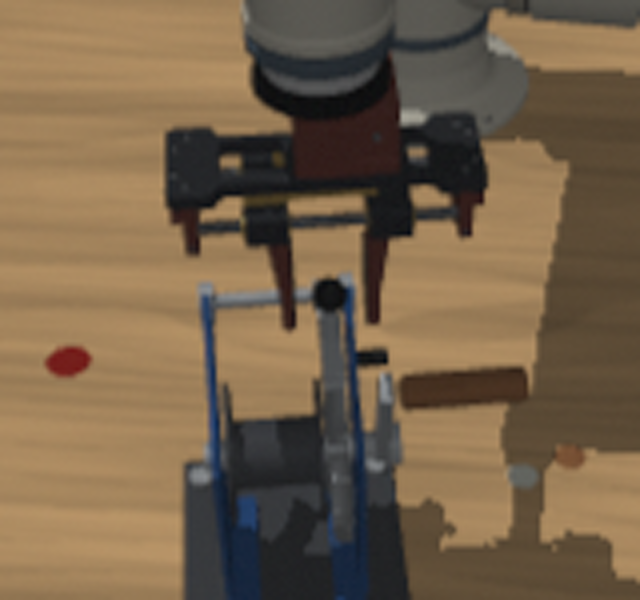

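View pics/w4.png

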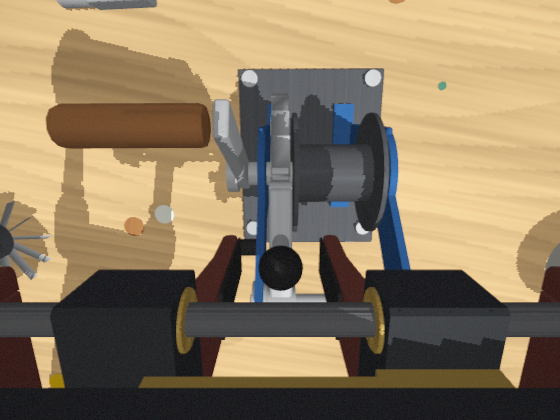

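The knob sits between the pads. Closing.

```bash
python3 -m handwheel '[{"gripper":1.5,"x":0.1,"y":0,"z":-0.2,"wx":0,"wy":0,"wz":0},{"gripper":1.5,"x":0,"y":0,"z":0,"wx":0,"wy":0,"wz":0},{"gripper":1.5,"x":0,"y":0,"z":0,"wx":0,"wy":0,"wz":0},{"gripper":1.5,"x":0,"y":0,"z":0,"wx":0,"wy":0,"wz":0}]'
python3 st.py -30 14 203
```

```text
time_s: 4.95
eef_pos: [564.4, -13.8, 205.8]
tool_rot: [0.996, 0.089, 0.001, 0.0]
force: [0.9, -0.1, 2.8]
gripper_width: 0.228
t 4.95 winch -28.8 13.6 205.8 yaw 10.23 zaxis [ 0.002 -0.    -1.   ] F [ 0.91 -0.24  2.85] g 0.228
to go (tool) [-1.2 -0.4  2.8]
```

```bash
python3 -m handwheel '[{"gripper":1.5,"x":-0.5,"y":0,"z":-0.5,"wx":0,"wy":0,"wz":0},{"gripper":1.5,"x":-0.5,"y":0,"z":-0.4,"wx":0,"wy":0,"wz":0},{"gripper":1.5,"x":-0.6,"y":0,"z":-0.35,"wx":0,"wy":0,"wz":0},{"gripper":1.5,"x":-0.6,"y":0,"z":-0.3,"wx":0,"wy":0,"wz":0},{"gripper":1.5,"x":-0.7,"y":0,"z":-0.2,"wx":0,"wy":0,"wz":0},{"gripper":1.5,"x":-0.7,"y":0,"z":-0.1,"wx":0,"wy":0,"wz":0}]'
python3 st.py -65.4 14 223
python3 - <<'E'
from h import *
import cv2
a=arm.read_camera("scene")["image"][120:270,180:340,::-1]
cv2.imwrite("pics/s5.png",cv2.resize(a,None,fx=4,fy=4,interpolation=cv2.INTER_CUBIC))
E
```

```text
time_s: 5.55
eef_pos: [528.1, -20.5, 223.7]
tool_rot: [0.996, 0.089, 0.0, 0.0]
force: [3.6, -2.1, 1.2]
gripper_width: 0.232
t 5.55 winch -65.8 13.5 223.7 yaw 10.21 zaxis [ 0.001 -0.    -1.   ] F [ 3.21 -2.75  1.15] g 0.232
to go (tool) [ 0.4 -0.5  0.7]
```

View pics/s5.png

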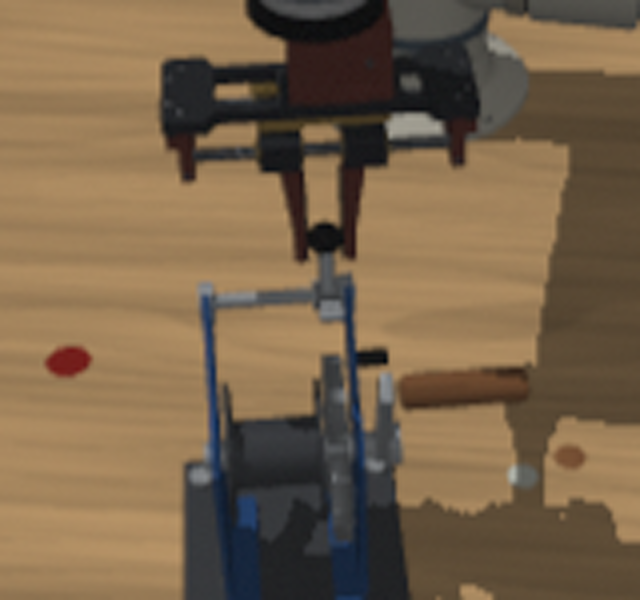

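The pawl is standing upright with its knob held at (325,238) in the crop. Continuing over and back.

```bash
python3 -m handwheel '[{"gripper":1.5,"x":-0.7,"y":0,"z":0,"wx":0,"wy":0,"wz":0},{"gripper":1.5,"x":-0.7,"y":0,"z":0.05,"wx":0,"wy":0,"wz":0},{"gripper":1.5,"x":-0.65,"y":0,"z":0.15,"wx":0,"wy":0,"wz":0},{"gripper":1.5,"x":-0.65,"y":0,"z":0.25,"wx":0,"wy":0,"wz":0},{"gripper":1.5,"x":-0.6,"y":0,"z":0.35,"wx":0,"wy":0,"wz":0},{"gripper":1.5,"x":-0.55,"y":0,"z":0.4,"wx":0,"wy":0,"wz":0},{"gripper":1.5,"x":-0.5,"y":0,"z":0.5,"wx":0,"wy":0,"wz":0},{"gripper":1.5,"x":-0.4,"y":0,"z":0.5,"wx":0,"wy":0,"wz":0},{"gripper":1.5,"x":-0.3,"y":0,"z":0.5,"wx":0,"wy":0,"wz":0},{"gripper":1.5,"x":-0.2,"y":0,"z":0.4,"wx":0,"wy":0,"wz":0}]'
python3 st.py -113 14 201; python3 -m handwheel '[{"gripper":4,"x":0,"y":0,"z":0,"wx":0,"wy":0,"wz":0},{"gripper":4,"x":0,"y":0,"z":0,"wx":0,"wy":0,"wz":0},{"gripper":4,"x":0,"y":0,"z":0,"wx":0,"wy":0,"wz":0}]'
python3 st.py;python3 - <<'E'
from h import *
import cv2
a=arm.read_camera("scene")["image"][120:270,180:340,::-1]
cv2.imwrite("pics/s6.png",cv2.resize(a,None,fx=4,fy=4,interpolation=cv2.INTER_CUBIC))
E
```

```text
time_s: 6.6
eef_pos: [474.8, -30.3, 191.9]
tool_rot: [0.996, 0.089, -0.002, 0.0]
force: [-3.1, -3.9, 4.2]
gripper_width: 0.228
t 6.6 winch -119.9 13.2 191.9 yaw 10.17 zaxis [-0.004 -0.001 -1.   ] F [-3.73 -3.3   4.16] g 0.228
to go (tool) [ 6.9 -0.8 -9.1]
time_s: 6.9
eef_pos: [476.6, -29.2, 191.7]
tool_rot: [0.996, 0.089, -0.001, -0.0]
force: [-0.1, 0.7, 0.7]
gripper_width: 0.443
t 6.9 winch -118.0 13.9 191.7 yaw 10.25 zaxis [-0.001  0.001 -1.   ] F [-0.    0.71  0.72] g 0.443
```

View pics/s6.png

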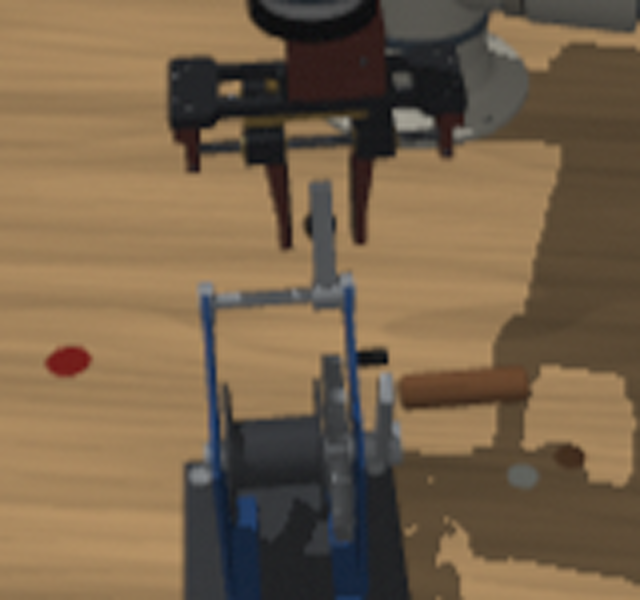

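The pawl is laid right back: its blade stands up-back at (321,205) in the crop and it stays there with the grip open. Next I rise, turn the gripper 90° so its long body clears the raised blade, and cage the handle.

```bash
python3 -m handwheel '[{"gripper":4.4,"x":0,"y":0,"z":-3,"wx":0,"wy":0,"wz":0},{"gripper":4.4,"x":0,"y":0,"z":-4,"wx":0,"wy":0,"wz":0},{"gripper":4.4,"x":0,"y":0,"z":-4,"wx":0,"wy":0,"wz":0},{"gripper":4.4,"x":0,"y":0,"z":-2,"wx":0,"wy":0,"wz":0}]'
python3 st.py 35 90 300; python3 -c "
from plant import arm;print(arm.get_state()['joint_positions'].round(2))"
```

```text
time_s: 7.35
eef_pos: [477.2, -29.3, 326.1]
tool_rot: [0.996, 0.089, 0.002, 0.0]
force: [0.4, 0.2, 0.8]
gripper_width: 0.498
t 7.35 winch -117.4 13.7 326.1 yaw 10.25 zaxis [ 0.004 -0.    -1.   ] F [0.46 0.07 0.77] g 0.498
to go (tool) [152.5 -76.   26.6]
[-0.13 -0.19  1.32  0.    2.01  1.26]
```

```bash
python3 -m handwheel '[{"gripper":4.4,"x":3.9,"y":-1.9,"z":0,"wx":0,"wy":0,"wz":0},{"gripper":4.4,"x":3.9,"y":-1.9,"z":0,"wx":0,"wy":0,"wz":0},{"gripper":4.4,"x":3.9,"y":-1.9,"z":0,"wx":0,"wy":0,"wz":0},{"gripper":4.4,"x":3.8,"y":-1.9,"z":0,"wx":0,"wy":0,"wz":0},{"gripper":4.4,"x":0,"y":0,"z":0,"wx":0,"wy":0,"wz":-7.5},{"gripper":4.4,"x":0,"y":0,"z":0,"wx":0,"wy":0,"wz":-7.5},{"gripper":4.4,"x":0,"y":0,"z":0,"wx":0,"wy":0,"wz":-7.5},{"gripper":4.4,"x":0,"y":0,"z":0,"wx":0,"wy":0,"wz":-7.5},{"gripper":4.4,"x":0,"y":0,"z":0,"wx":0,"wy":0,"wz":-7.5},{"gripper":4.4,"x":0,"y":0,"z":0,"wx":0,"wy":0,"wz":-7.5}]' >/dev/null
python3 -m handwheel '[{"gripper":4.4,"x":0,"y":0,"z":0,"wx":0,"wy":0,"wz":-7.5},{"gripper":4.4,"x":0,"y":0,"z":0,"wx":0,"wy":0,"wz":-7.5},{"gripper":4.4,"x":0,"y":0,"z":0,"wx":0,"wy":0,"wz":-7.5},{"gripper":4.4,"x":0,"y":0,"z":0,"wx":0,"wy":0,"wz":-7.5},{"gripper":4.4,"x":0,"y":0,"z":0,"wx":0,"wy":0,"wz":-7.5},{"gripper":4.4,"x":0,"y":0,"z":0,"wx":0,"wy":0,"wz":-7.5},{"gripper":4.4,"x":0,"y":0,"z":0,"wx":0,"wy":0,"wz":0}]'
python3 st.py 36.7 95 185;python3 - <<'E'
from h import *
import cv2
a=arm.read_camera("scene")["image"][:,:,::-1]
cv2.imwrite("pics/s7.png",a);cv2.imwrite("pics/w7.png",arm.read_camera("wrist")["image"][:,:,::-1])
E
```

```text
time_s: 9.05
eef_pos: [616.0, 73.0, 321.8]
tool_rot: [0.641, 0.768, -0.0, -0.0]
force: [-0.2, -0.2, -0.8]
gripper_width: 0.501
t 9.05 winch 37.1 90.1 321.8 yaw 100.31 zaxis [-0.001  0.    -1.   ] F [-0.19 -0.18 -0.76] g 0.501
to go (tool) [  4.9  -0.3 136.8]
```

View pics/s7.png

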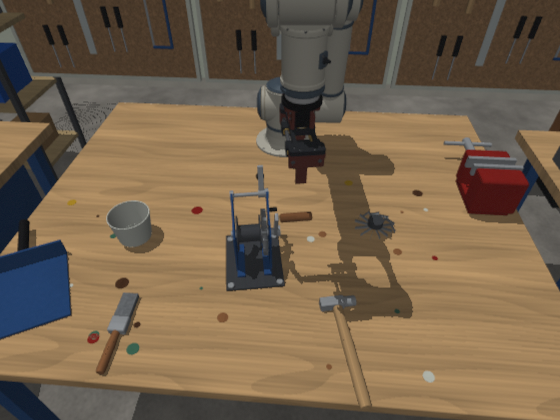

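View pics/w7.png

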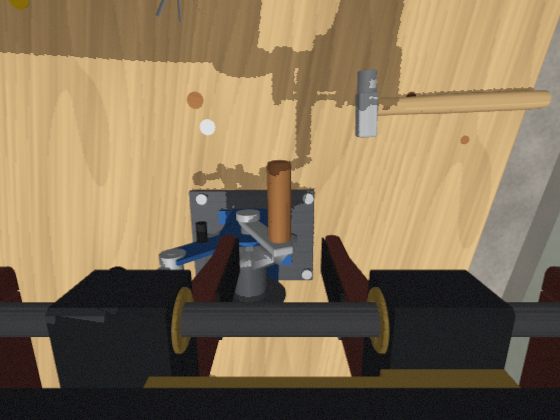

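The pawl still lies back, and the handle at (280,200) in the wrist view is in line between the fingers. Descending to straddle it.

```bash
python3 -m handwheel '[{"gripper":4.6,"x":0.5,"y":0,"z":3,"wx":0,"wy":0,"wz":0},{"gripper":4.6,"x":0,"y":0,"z":3,"wx":0,"wy":0,"wz":0},{"gripper":4.6,"x":0,"y":0,"z":3,"wx":0,"wy":0,"wz":0},{"gripper":4.6,"x":0,"y":0,"z":2.3,"wx":0,"wy":0,"wz":0},{"gripper":4.6,"x":0,"y":0,"z":1.6,"wx":0,"wy":0,"wz":0},{"gripper":4.6,"x":0,"y":0,"z":0.8,"wx":0,"wy":0,"wz":0},{"gripper":2.7,"x":0,"y":0,"z":0,"wx":0,"wy":0,"wz":0},{"gripper":2.7,"x":0,"y":0,"z":0,"wx":0,"wy":0,"wz":0},{"gripper":2.7,"x":0,"y":0,"z":0,"wx":0,"wy":0,"wz":0}]'
python3 st.py 36.7 95 185;python3 - <<'E'
from h import *
import cv2
a=arm.read_camera("scene")["image"][120:270,200:360,::-1]
cv2.imwrite("pics/s8.png",cv2.resize(a,None,fx=4,fy=4,interpolation=cv2.INTER_CUBIC))
E
```

```text
time_s: 10.05
eef_pos: [615.6, 77.7, 186.8]
tool_rot: [0.641, 0.767, 0.001, 0.001]
force: [0.5, 0.6, -0.3]
gripper_width: 0.324
t 10.05 winch 37.6 94.8 186.8 yaw 100.2 zaxis [ 0.002  0.    -1.   ] F [ 0.63  0.48 -0.26] g 0.324
to go (tool) [ 0.2 -0.9  1.8]
```

View pics/s8.png

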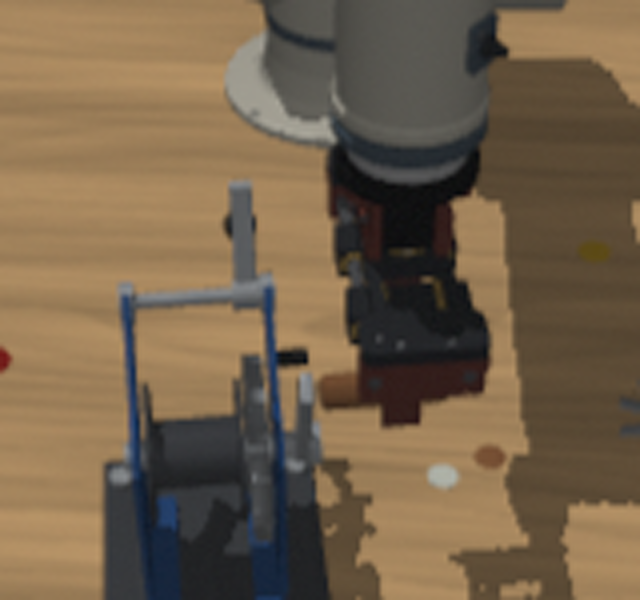

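```bash
python3 -m handwheel '[{"gripper":2.7,"x":0,"y":-1.2,"z":-0.4,"wx":0,"wy":0,"wz":0},{"gripper":2.7,"x":0,"y":-1.1,"z":-0.25,"wx":0,"wy":0,"wz":0},{"gripper":2.7,"x":0,"y":-1.1,"z":-0.1,"wx":0,"wy":0,"wz":0},{"gripper":2.7,"x":0,"y":-1.1,"z":0,"wx":0,"wy":0,"wz":0},{"gripper":2.7,"x":0,"y":-1.1,"z":0.1,"wx":0,"wy":0,"wz":0},{"gripper":2.7,"x":0,"y":-1.1,"z":0.25,"wx":0,"wy":0,"wz":0}]'
python3 st.py -29 95 189;python3 - <<'E'
from h import *
import cv2
a=arm.read_camera("scene")["image"][120:270,200:360,::-1]
cv2.imwrite("pics/s9.png",cv2.resize(a,None,fx=4,fy=4,interpolation=cv2.INTER_CUBIC))
E
```

```text
time_s: 10.7
eef_pos: [550.7, 66.0, 192.2]
tool_rot: [0.641, 0.767, 0.003, 0.003]
force: [3.4, 0.1, 3.8]
gripper_width: 0.307
t 10.7 winch -28.4 94.7 192.2 yaw 100.22 zaxis [ 0.008  0.001 -1.   ] F [ 3.35 -0.44  3.76] g 0.307
to go (tool) [ 0.3 -0.7  3.2]
```

View pics/s9.png

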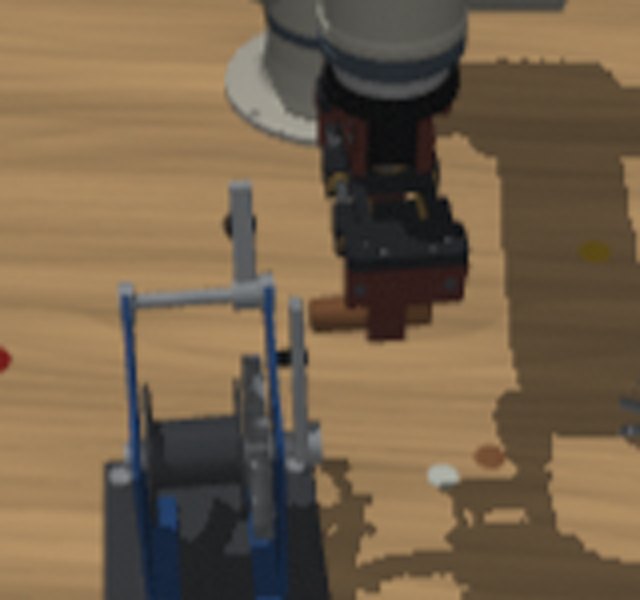

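The crank is following and the pawl is still back. I'll continue down to the stop.

```bash
python3 -m handwheel '[{"gripper":2.7,"x":0,"y":-1,"z":0.4,"wx":0,"wy":0,"wz":0},{"gripper":2.7,"x":0,"y":-0.9,"z":0.5,"wx":0,"wy":0,"wz":0},{"gripper":2.7,"x":0,"y":-0.8,"z":0.6,"wx":0,"wy":0,"wz":0},{"gripper":2.7,"x":0,"y":-0.4,"z":0.4,"wx":0,"wy":0,"wz":0},{"gripper":2.7,"x":0,"y":0,"z":0,"wx":0,"wy":0,"wz":0}]'
python3 st.py -64 95 171;python3 - <<'E'
from h import *
import cv2
a=arm.read_camera("scene")["image"][120:270,200:360,::-1]
cv2.imwrite("pics/s10.png",cv2.resize(a,None,fx=4,fy=4,interpolation=cv2.INTER_CUBIC))
E
```

```text
time_s: 11.25
eef_pos: [518.6, 60.3, 170.5]
tool_rot: [0.641, 0.767, 0.0, 0.0]
force: [0.8, 0.5, 1.5]
gripper_width: 0.308
t 11.25 winch -60.9 94.6 170.5 yaw 100.21 zaxis [ 0.001  0.    -1.   ] F [0.88 0.4  1.52] g 0.308
to go (tool) [ 0.4 -3.1 -0.6]
```

View pics/s10.png

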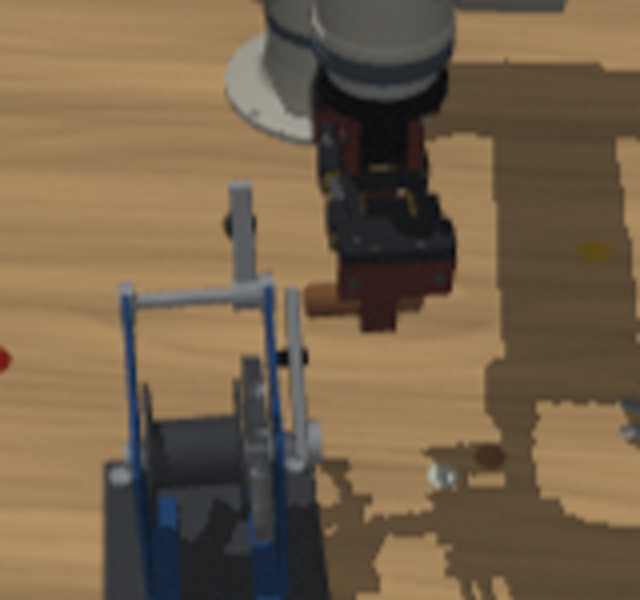

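```bash
python3 -m handwheel '[{"gripper":2.7,"x":0,"y":-0.3,"z":0.2,"wx":0,"wy":0,"wz":0},{"gripper":2.7,"x":0,"y":-0.2,"z":0.1,"wx":0,"wy":0,"wz":0},{"gripper":2.7,"x":0,"y":0,"z":0,"wx":0,"wy":0,"wz":0}]'; python3 st.py
python3 -m handwheel '[{"gripper":2.7,"x":0,"y":-0.2,"z":0.1,"wx":0,"wy":0,"wz":0},{"gripper":2.7,"x":0,"y":0,"z":0,"wx":0,"wy":0,"wz":0}]'; python3 st.py
```

```text
time_s: 11.6
eef_pos: [514.0, 59.4, 167.1]
tool_rot: [0.641, 0.767, 0.0, 0.0]
force: [4.0, 1.1, 0.8]
gripper_width: 0.309
t 11.6 winch -65.6 94.6 167.1 yaw 100.23 zaxis [ 0.001  0.    -1.   ] F [4.12 0.42 0.83] g 0.309
time_s: 11.8
eef_pos: [514.0, 59.4, 167.0]
tool_rot: [0.641, 0.767, 0.002, 0.002]
force: [12.1, 1.4, 0.5]
gripper_width: 0.306
t 11.8 winch -65.7 94.6 167.0 yaw 100.23 zaxis [ 0.006  0.001 -1.   ] F [12.15 -0.7   0.49] g 0.306
```

It's against the stop: the TCP didn't move and the force rose to 12 N. I'll open and lift straight out.

```bash
python3 -m handwheel '[{"gripper":4.6,"x":0,"y":0,"z":0,"wx":0,"wy":0,"wz":0},{"gripper":4.6,"x":0,"y":0.3,"z":0,"wx":0,"wy":0,"wz":0},{"gripper":4.6,"x":0,"y":0,"z":0,"wx":0,"wy":0,"wz":0},{"gripper":4.6,"x":0,"y":0,"z":-3,"wx":0,"wy":0,"wz":0},{"gripper":4.6,"x":0,"y":0,"z":-3,"wx":0,"wy":0,"wz":0},{"gripper":4.6,"x":0,"y":0,"z":-4,"wx":0,"wy":0,"wz":0},{"gripper":4.6,"x":2,"y":0,"z":-4,"wx":0,"wy":0,"wz":0},{"gripper":4.6,"x":4,"y":0,"z":0,"wx":0,"wy":0,"wz":0},{"gripper":4.6,"x":4,"y":0,"z":0,"wx":0,"wy":0,"wz":0},{"gripper":4.6,"x":4,"y":0,"z":0,"wx":0,"wy":0,"wz":0}]'
python3 -m handwheel '[{"gripper":4.6,"x":4.5,"y":0,"z":0,"wx":0,"wy":0,"wz":0},{"gripper":4.6,"x":4.5,"y":0,"z":0,"wx":0,"wy":0,"wz":0},{"gripper":4.6,"x":4,"y":0,"z":0,"wx":0,"wy":0,"wz":0},{"gripper":4.6,"x":0,"y":0,"z":0,"wx":0,"wy":0,"wz":0}]'
python3 st.py;python3 - <<'E'
from h import *
import cv2
S=arm.read_camera("scene");T=arm.read_camera("top")
a=S["image"][150:290,90:330,::-1];b=T["image"][140:245,220:460,::-1]
cv2.imwrite("pics/s11.png",cv2.resize(np.vstack([a,b]),None,fx=2.4,fy=2.4,interpolation=cv2.INTER_CUBIC))
cv2.imwrite("pics/sf.png",cv2.resize(S["image"][150:290,210:330,::-1],None,fx=4.2,fy=4.2,interpolation=cv2.INTER_CUBIC))
u=np.radians(10.1);ux=np.array([np.cos(u),np.sin(u),0]);uy=np.array([-np.sin(u),np.cos(u),0]);O=np.array([595.2,-22.2,0])
for v in (0,.05,.1,.2):
  th=v-.75
  h=lambda y:O+90*np.sin(th)*ux+y*uy+[0,0,115+90*np.cos(th)]
  print(v,[proj(c,h(y)).round(1) for c in(S,T) for y in (50,125)])
for n,c in(("S",S),("T",T)):
  m=cv2.inRange(cv2.cvtColor(c["image"],cv2.COLOR_RGB2HSV),(5,120,60),(14,255,170))
  k,l,st,ce=cv2.connectedComponentsWithStats(m)
  print(n,[(s.tolist(),p.round(1).tolist()) for s,p in zip(st[1:],ce[1:]) if s[4]>60])
E
```

```text
time_s: 12.8
eef_pos: [489.2, 198.4, 306.1]
tool_rot: [0.642, 0.767, -0.0, -0.0]
force: [0.9, 0.9, -0.6]
gripper_width: 0.523
time_s: 13.2
eef_pos: [464.8, 329.1, 304.4]
tool_rot: [0.639, 0.769, -0.001, -0.001]
force: [0.5, 0.1, -0.1]
gripper_width: 0.522
t 13.2 winch -66.7 368.7 304.4 yaw 100.55 zaxis [-0.004 -0.001 -1.   ] F [ 0.49 -0.04 -0.06] g 0.522
0 [array([275.4, 195.2]), array([304.7, 193.3]), array([276.7, 212.4]), array([249.2, 218.1])]
0.05 [array([275.5, 195.2]), array([304.9, 193.3]), array([276.4, 211.1]), array([248.8, 216.8])]
0.1 [array([275.7, 195.3]), array([305.2, 193.4]), array([276.1, 209.7]), array([248.5, 215.4])]
0.2 [array([275.9, 195.7]), array([305.7, 193.8]), array([275.5, 206.8]), array([247.8, 212.5])]
S [([550, 113, 10, 18, 98], [556.0, 123.9]), ([276, 190, 29, 9, 220], [290.0, 193.9]), ([116, 278, 13, 10, 99], [121.8, 282.7]), ([217, 313, 11, 9, 80], [222.2, 317.0]), ([96, 331, 23, 43, 356], [107.0, 352.3])]
T [([384, 82, 6, 28, 138], [386.4, 95.7]), ([250, 211, 27, 11, 167], [262.7, 216.0]), ([358, 247, 13, 14, 136], [364.1, 253.6]), ([66, 286, 23, 56, 181], [83.3, 320.0])]
```

View pics/s11.png

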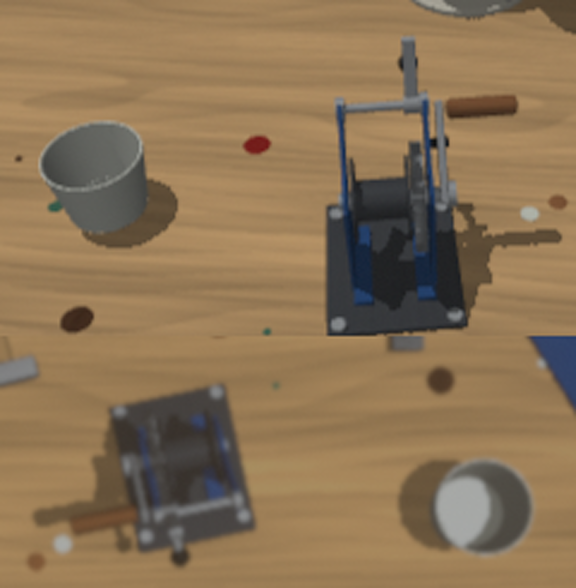

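View pics/sf.png

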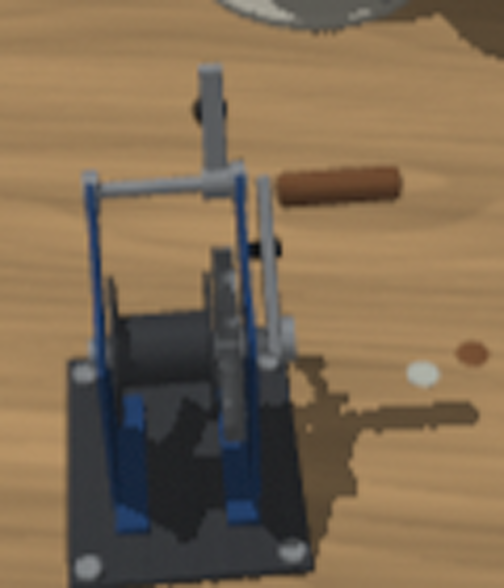

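The handle centroid in the top view is (262.7, 216.0), against (263.0, 215.2) predicted for crank value 0. The pawl lies back, the tub is where it was, and the arm is clear, so I'm handing in.

```bash
python3 -c "
from plant import arm;print(arm.close_job())"
```

```text
the job is handed in; nothing more can be done
None
```

The winch is let off: the pawl lies right back off the wheel, and the crank has been wound backward over the top onto its rubber stop. I handed the job in at about 13.3 s.

- **Pawl:** My first try, pushing the knob with closed fingers, failed. The fingertips rode up onto the knob with about 55 N at the tool, and I backed off; the next pictures showed the winch unmoved. That contact was at the fingertips, below the 120 N wrist limit, but it exceeded 40 N, which would count if the fingertips are judged as part of the gripper's body. I then gripped the knob, swung it over along its arc and released it. It stayed back in every later picture.
- **Crank:** I wound it by caging the handle loosely between the fingers. At the end the TCP stopped moving and the force rose to 12 N. After I let go, the handle was within 1 pixel of where it should be at crank value 0 in the top view.
- **Tub and clearance:** The tub stood in the same place in the last picture, judged by eye. The gripper was about 250 mm clear of the winch with no force on it.

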